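# Gauge two routed grooves and mark the shallower

## Robot

A 7-joint arm with a two-finger parallel gripper is mounted at the origin on the work surface. World frame = base frame: x ahead of the robot, y to its left, z up, the work surface at z = 0. Lengths are in m, angles in rad, forces in N, time in s.
With the tool pointing down it reaches from about 0.425 to 0.875 m from the base axis. Payload 4.7 kg.
Tool frame: the origin (TCP) lies on the centre line of the jaws, within the pads' length; the fingertips stand 14 mm ahead of it and the grasp point (between the pads) lies 5 mm behind it; z points along the fingers, y is the line along which they close (so a half turn about z gives the same grasp; the last joint's range is limited). The gripper opens to 87 mm and grips with 3 to 60 N. Pads are 19 mm wide; open, the fingers measure 117 mm over their backs; the gripper's body (75 mm by 190 mm) begins 51 mm behind the grasp point.
Start: joints at [1.176, 0.321, -0.07, 1.45, 0.023, 1.371, -0.057], TCP at [0.258, -0.596, 0.237] pointing down, gripper open.
Joint ranges: [-2.86, 2.86], [-0.3, 2.09], [-1.38, 1.24], [0.06, 2.45], [-1.56, 4.7], [0.09, 2.05], [-2.69, 2.69]. Speed limits (rad/s): [2.57, 2.57, 3.14, 3.14, 3.14, 3.14, 3.14].

## Interface

Orientations are given as a rotation vector (axis times angle).
In Python, from station import r, cams, ticket gives the robot as it stands (r), with the cameras (cams) and the job (ticket).
- The arm moves only by the tool tcp_steps, called in YAML: its name, and indented under it one key for each argument. Schema: {"type":"object","properties":{"motion":{"type":"array","items":{"type":"number"},"minItems":7,"maxItems":56},"grip_n":{"type":"number"},"only":{"type":"string"},"quiet":{"type":"boolean"},"lines":{"type":"string"}},"required":["motion"],"additionalProperties":false}. motion is one flat list of numbers that holds 1 to 8 rows one after another, with no inner brackets; each row has 7 numbers: dx, dy, dz in m, then a rotation vector rx, ry, rz in rad, then the finger opening in m; each row shifts and turns the commanded pose from where the row before left it, along the tool's axes as they then stand; what a row does not reach is not made up. A row lasts 1/10 s, in which the tool goes at most 0.05 m and 0.15 rad, less where a joint would pass 70% of its speed; a pose out of reach is approached as far as the arm can. The fingers move at their own pace and stop on an object; grip_n is the grip in N (left out, the last holds). Time passes only in rows, so rows that do not move let the fingers close. The tool returns the time, the measured TCP pose, the force, the opening and the grip force at its end. only (a regular expression) keeps the lines of the reply that match it, lines (a string "A,B") keeps lines A to B, and quiet returns only ok. Input that does not fit is refused with a message, and nothing moves.
- r.state(): the state, without advancing time (a new reading comes with each control period).
- cams.snapshot(name): name is "scene" or "top" or "wrist"; returns the picture (384x512x3 uint8, red, green, blue); there is no depth.
- cams.camera_params(name): a dict with "mtx" (3x3 intrinsics, pixels), "T" (4x4, takes a point from camera to world coordinates); the wrist camera has in their place "mount" (4x4, takes a point from camera to tool coordinates, whose origin is the TCP and whose axes are the flange's). Camera axes: x right, y up, looking along -z (the intrinsics and any distortion apply to the point x, -y, -z); pixel columns grow to the right and rows downward; lengths in m; the calibration is good to about 2 mm. A picture is of the moment at which its call begins: read the wrist's pose just before it. camera_params takes no time and is no camera call.
- ticket.close_job(): hands the job in; it is judged then, once.
The state is a dict: "clock": time; "joint_positions": joint angles; "joint_vel": joint speeds; "effort": joint torques, N m; "ee_pos": TCP position; "orientation": TCP orientation; "ft_force": force on the tool from outside, world axes, zero at the start; "ft_torque": the same for the moment, N m; "finger_gap": finger opening in m; "finger_force": force on a finger pad.
Only numpy, scipy, OpenCV 4.12 (cv2) and the standard library are available. Lean on these libraries where they do the work, as an engineer would, in place of code of your own. Each camera call takes 0.05 s, during which the arm holds its last target. There are 200 camera calls.

## Task

Two grooves have been routed in the board and one of them was cut too shallow. Use the sprung depth gauge from its stand: push its probe into the groove nearer the robot until the gauge's base sits flat on the board, hold it there a moment and read it, then do the same in the farther groove. Finally leave the gauge standing by itself in the shallower groove, probe in the groove and base pressed flat, to mark it for another pass; leave the other things on the bench alone.

Things in the scene. Friction and masses are not known exactly. Their poses are not given: they have to be found in the camera images.
- board: Brown wooden board fixed to the bench, 200 (x) by 150 (y) by 30 mm high; origin at the centre of its underside, z up. Two straight grooves run along its y axis, 7 mm wide, 120 mm long, closed at both ends, centre lines 45 mm either side of the middle. One is 6 to 8 mm deep, the other 12 to 14 mm; which is which changes and is not told: it has to be gauged.
- groove_near (a point): Middle of the groove nearer the robot, at the height of the board's top face (30 mm above the bench); board axes: y along the groove, x across it, z up.
- groove_far (a point): Middle of the groove farther from the robot, at the height of the board's top face; same axes.
- stand: Dark wooden block fixed to the bench, 90 (x) by 70 (y) by 34 mm high, with an 18 mm wide slot along its y axis down the middle; origin at the centre of its underside. The gauge starts on it, its base on the two cheeks, its probe hanging free in the slot.
- gauge: Loose metal depth gauge, 450 g: base 64 (x) by 40 (y) by 8 mm, on it a grip block 36 (x) by 28 (y) mm up to 46 mm; origin at the centre of the base's underside, z up. A sprung probe sticks out below; a disc on its rod rises above the block as it is pushed in. Grip the block across y from above, 34 mm over the underside. In use its x axis lies across the groove. Starts upright on the stand.
- probe (a joint): How far the probe is pushed in, m: 0 = sticking 22 mm out of the base, 0.022 = flush. Groove depth = 22 mm less this, base flat: reads 8 to 10 mm in the deep groove, 14 to 16 in the shallow. A spring (2.5 N plus 0.1 N per mm, 1.5 N friction) pushes it out when free. The gauge does not sink flat by its own weight: it needs a push; once pressed flat it stays so by itself.
- probe_tip (a point): Lower end of the probe, a 4 mm thick steel rod on the gauge's middle axis. The 12 mm disc on its upper end has its top 50 mm above the base's underside when the probe is fully out.
- power_unit: Bystander: orange plastic supply box with round edges, 100 by 80 by 80 mm, 0.7 kg; origin under its centre. It and the stand change places.
- eraser: Bystander: white eraser in a blue sleeve, 44 by 18 by 12 mm; origin under its centre.
- pencil: Bystander: red pencil lying on the bench, 166 mm long, 7.5 mm thick; origin under its middle, x along it.
- pen_rest: Bystander: black rubber block with a slot on top, 60 by 50 by 43 mm; origin under its centre.

How it is judged:
On the way, in this order (a step that is already met when the one before it is completed fails the run):
1. the gauge's base sits flat on the board with its probe in the nearer groove, held a moment (x of gauge in the frame of groove_near between -0.006 and 0.006 m and y of gauge in the frame of groove_near between -0.06 and 0.06 m and z of gauge in the frame of groove_near between -0.0025 and 0.0015 m and angle between the z axis of gauge and the z axis of groove_near, either way round below 0.035 rad and value of joint probe between 0.006 and 0.0178 m), for 0.3 s.
2. then the gauge's base sits flat on the board with its probe in the farther groove, held a moment (x of gauge in the frame of groove_far between -0.006 and 0.006 m and y of gauge in the frame of groove_far between -0.06 and 0.06 m and z of gauge in the frame of groove_far between -0.0025 and 0.0015 m and angle between the z axis of gauge and the z axis of groove_far, either way round below 0.035 rad and value of joint probe between 0.006 and 0.0178 m), for 0.3 s.
At the end, for the whole second after the job is handed in: The gauge stands released and at rest in the shallower groove: its middle within 6 mm of the centre line and 60 mm of the groove's middle, its base flat on the board (-2.5 to +1.5 mm, tilted under 2 degrees), its probe pushed in between 12 and 17.8 mm (((x of gauge in the frame of groove_near between -0.006 and 0.006 m and y of gauge in the frame of groove_near between -0.06 and 0.06 m and z of gauge in the frame of groove_near between -0.0025 and 0.0015 m and angle between the z axis of gauge and the z axis of groove_near, either way round below 0.035 rad and value of joint probe between 0.006 and 0.0178 m) or (x of gauge in the frame of groove_far between -0.006 and 0.006 m and y of gauge in the frame of groove_far between -0.06 and 0.06 m and z of gauge in the frame of groove_far between -0.0025 and 0.0015 m and angle between the z axis of gauge and the z axis of groove_far, either way round below 0.035 rad and value of joint probe between 0.006 and 0.0178 m)) and value of joint probe above 0.012 m and linear speed of gauge below 0.01 m/s and contact force between the fingers and gauge below 0.1 N); the robot touches nothing.
It fails at once if a bystander is moved more than 20 mm (distance of any of power_unit, eraser, pencil, pen_rest from where it was at the start of the episode above 0.02 m).
It also fails if it takes over 61 s, if anything falls off the work surface, if the arm or the gripper's body presses on something with over 40 N, if the wrist force passes 120 N, or if a joint passes its speed limit or range.

## Working session

There is one attempt and no reset: what is moved stays moved. The work goes in short steps, Python scripts to look and compute and a tool call to move; the robot and the scene stay as the last step left them, time stands still between calls to the robot, and variables do not carry over. Pictures are saved under pics/ and viewed, at most 10 in all, crops included, and the job is handed in when it is done.

```bash
ls; mkdir -p pics
```

Run:
```python
from station import r, cams, ticket
import cv2,numpy as np
for n in("top","scene"):
    cv2.imwrite(f"pics/{n}0.png",cams.snapshot(n)[:,:,::-1]); p=cams.camera_params(n); print(n,{k:np.round(v,4).tolist() if not isinstance(v,str) else v for k,v in p.items()})
s=r.state();print(s)
```

```text
pics
station.py
top {'mtx': [[443.4673, 0.0, 258.5483], [0.0, 443.4673, 193.5087], [0.0, 0.0, 1.0]], 'T': [[0.0101, 0.9935, -0.1138, 0.4891], [-0.9999, 0.0107, 0.0047, 0.0156], [0.0059, 0.1137, 0.9935, 1.1168], [0.0, 0.0, 0.0, 1.0]]}
scene {'mtx': [[471.4692, 0.0, 251.957], [0.0, 471.4692, 186.2813], [0.0, 0.0, 1.0]], 'T': [[0.2397, -0.6046, 0.7596, 1.4957], [0.9709, 0.1487, -0.1879, -0.2118], [0.0006, 0.7825, 0.6226, 0.7558], [0.0, 0.0, 0.0, 1.0]]}
{'clock': 0.1, 'joint_positions': array([ 1.17609665,  0.32173307, -0.07009377,  1.45154289,  0.02261129,
        1.37083713, -0.05687511]), 'joint_vel': array([ 0.00086591, -0.00188539, -0.00045271, -0.00297851,  0.000282  ,
       -0.00081452, -0.00156688]), 'effort': array([-1.71807174e-04, -4.92571557e+01, -4.05735550e-01, -3.13396668e+01,
       -6.41230540e-02,  3.95461684e-02,  6.22866060e-05]), 'ee_pos': array([ 0.25814693, -0.59601655,  0.2355863 ]), 'orientation': array([-3.07453524e+00, -6.37436714e-01,  7.10282821e-04]), 'ft_force': array([ 0.36320459,  0.13736677, -0.67023579]), 'ft_torque': array([-0.019995  ,  0.00244108, -0.00010196]), 'finger_force': 0.0, 'finger_gap': 0.08715468584340055}
```

View pics/top0.png

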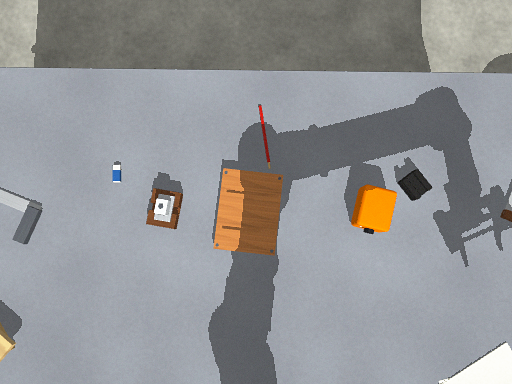

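View pics/scene0.png

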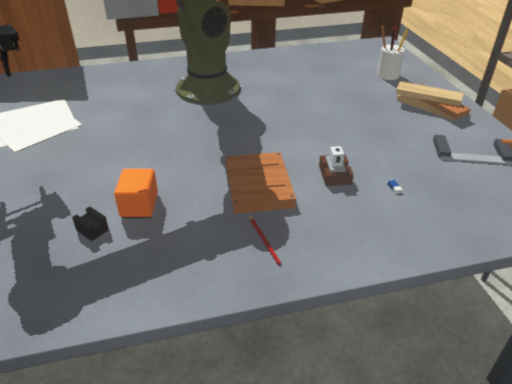

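The top view shows the board at about (250,210) and the stand with the gauge at (164,208). The power unit is at (374,208), the pen rest at (414,184), the pencil at (264,135) and the eraser at (117,173). I'll enlarge the board and stand.

Run:
```python
import cv2
a=cv2.imread("pics/top0.png")[160:260,140:292]
cv2.imwrite("pics/crop1.png",cv2.resize(a,None,fx=5,fy=5,interpolation=cv2.INTER_CUBIC))
```

```text
(no output)
```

View pics/crop1.png

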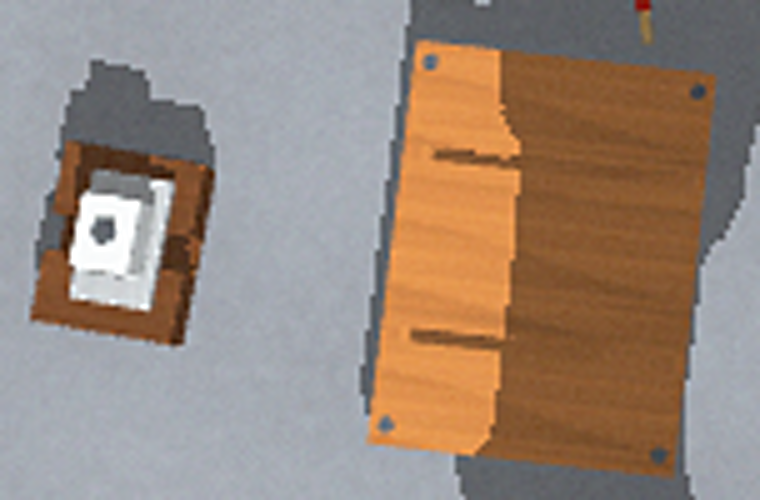

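The crop shows the board's top corners at (417,40), (716,74), (672,477) and (369,443). The stand's top corners are at (72,142), (213,167), (183,345) and (33,320). The disc is at (103,230), and the groove left ends are at (412,334) and (435,153).

Create h.py:
```python
from station import r, cams, ticket
import cv2,numpy as np
from scipy.spatial.transform import Rotation as R
def ray(K,T,px,z):
    px=np.atleast_2d(px).astype(float); d=np.c_[(px-K[:2,2])/[K[0,0],K[1,1]],np.ones(len(px))]*[1,-1,-1]
    d=d@T[:3,:3].T; o=T[:3,3]; return o+d*((z-o[2])/d[:,2])[:,None]
def cam(n,st=None):
    p=cams.camera_params(n)
    if 'T' in p: return np.array(p['mtx']),np.array(p['T']),p
    st=st or r.state(); M=np.eye(4);M[:3,:3]=R.from_rotvec(st['orientation']).as_matrix();M[:3,3]=st['ee_pos']
    return np.array(p['mtx']),M@np.array(p['mount']),p
def rel(xyz,yaw):
    "offset in tool axes to reach TCP xyz, pointing down, tool y at yaw+90 (world), mod 180"
    s=r.state();Rt=R.from_rotvec(s['orientation'])
    best=min((R.from_euler('z',yaw+k*np.pi)*R.from_euler('x',np.pi) for k in(0,1)),key=lambda q:(Rt.inv()*q).magnitude())
    print('d',np.round(Rt.inv().apply(np.array(xyz)-s['ee_pos']),4),'rot',np.round((Rt.inv()*best).as_rotvec(),4),'q7',s['joint_positions'][6].round(2),'tcp',s['ee_pos'].round(4),'clk',s['clock'])
```

Run:
```python
from h import *
K,T,p=cam("top")
print([k for k in p], cam("wrist")[2])
f=lambda L,z:ray(K,T,np.array(L)/5+[139.6,159.6],z)[:,:2].round(4)
b=f([(417,40),(716,74),(672,477),(369,443)],.03); print('board',b.tolist(),b.mean(0))
v=(b[0]+b[1]-b[2]-b[3])/2; w=(b[0]+b[3]-b[1]-b[2])/2; print(np.linalg.norm(v),np.linalg.norm(w),np.degrees(np.arctan2(v[1],v[0])),np.degrees(np.arctan2(-w[0],w[1])))
print('grooves',f([(412,334),(435,153)],.03).tolist())
b=f([(72,142),(213,167),(183,345),(33,320)],.034);print('stand',b.mean(0))
v=(b[0]+b[1]-b[2]-b[3])/2; w=(b[0]+b[3]-b[1]-b[2])/2; print(np.linalg.norm(v),np.linalg.norm(w),np.degrees(np.arctan2(v[1],v[0])),np.degrees(np.arctan2(-w[0],w[1])))
g=f([(103,230)],.084);print('disc',g)
bt=f([(172,183),(152,312),(70,300)],.042);print('base edge',bt.tolist())
g=f([(103,230)],.084)[0]
rel([g[0],g[1],.2],np.radians(-9))
```

```text
['mtx', 'T'] {'mtx': array([[324.3541758 ,   0.        , 249.73761021],
       [  0.        , 324.3541758 , 194.47340449],
       [  0.        ,   0.        ,   1.        ]]), 'mount': array([[ 5.00141673e-04,  9.62064960e-01,  2.72820019e-01,
         7.54197014e-02],
       [ 9.99999872e-01, -4.61736452e-04, -2.04974505e-04,
        -4.58247213e-04],
       [-7.12278413e-05,  2.72820087e-01, -9.62065068e-01,
        -1.48320473e-01],
       [ 0.00000000e+00,  0.00000000e+00,  0.00000000e+00,
         1.00000000e+00]])}
board [[0.6774, 0.0993], [0.6619, -0.0493], [0.4637, -0.0286], [0.4786, 0.1188]] [0.5704  0.03505]
0.19951506208805397 0.14877849306939497 -5.782030659098526 -5.863872010768956
grooves [[0.5317, 0.0989], [0.6209, 0.0893]]
stand [0.57445  0.239625]
0.0885893475537551 0.0723695550628854 -8.994481756985662 -9.143437132159459
disc [[0.5765 0.2399]]
base edge [[0.6034, 0.2163], [0.5405, 0.2239], [0.5459, 0.2637]]
d [ 0.6244 -0.6404  0.0366] rot [-0.0017  0.0006  0.5659] q7 -0.06 tcp [ 0.2581 -0.596   0.2356] clk 0.1
```

tcp_steps:
  motion: [0.034, -0.035, 0, 0, 0, 0, 0.087, 0.034, -0.035, 0, 0, 0, 0, 0.087, 0.034, -0.035, 0, 0, 0, 0, 0.087, 0.034, -0.035, 0, 0, 0, 0, 0.087, 0.034, -0.035, 0, 0, 0, 0, 0.087, 0.034, -0.035, 0, 0, 0, 0, 0.087, 0.034, -0.035, 0, 0, 0, 0, 0.087, 0.034, -0.035, 0, 0, 0, 0, 0.087]

```text
clock: 0.9
ee_pos: [0.3967, -0.2294, 0.2363]
orientation: [3.076, 0.637, -0.001]
ft_force: [1.3, 0.3, 0.4]
finger_gap: 0.087
finger_force: 0.0
```

tcp_steps:
  motion: [0.034, -0.035, 0, 0, 0, 0, 0.087, 0.034, -0.035, 0, 0, 0, 0, 0.087, 0.034, -0.035, 0, 0, 0, 0, 0.087, 0.034, -0.035, 0, 0, 0, 0, 0.087, 0, 0, 0, 0, 0, 0.14, 0.087, 0, 0, 0, 0, 0, 0.14, 0.087, 0, 0, 0, 0, 0, 0.14, 0.087, 0, 0, 0, 0, 0, 0.14, 0.087]

```text
clock: 1.7
ee_pos: [0.4655, -0.0487, 0.2361]
orientation: [3.132, -0.246, -0.001]
ft_force: [-0.8, 0.3, -0.6]
finger_gap: 0.087
finger_force: 0.0
```

Run:
```python
from h import *
rel([.5755,.12,.24],np.radians(-7))
```

```text
d [ 0.0824 -0.1838 -0.004 ] rot [ 0.0001  0.0008 -0.0343] q7 -1.64 tcp [ 0.4655 -0.0487  0.2361] clk 1.7
```

tcp_steps:
  motion: [0.022, -0.036, 0, 0, 0, -0.034, 0.087, 0.022, -0.036, 0, 0, 0, 0, 0.087, 0.022, -0.036, 0, 0, 0, 0, 0.087, 0.022, -0.036, 0, 0, 0, 0, 0.087, 0.022, -0.036, 0, 0, 0, 0, 0.087, 0, 0, 0, 0, 0, 0, 0.087, 0, 0, 0, 0, 0, 0, 0.087]

```text
clock: 2.4
ee_pos: [0.5968, 0.1172, 0.2354]
orientation: [-3.136, 0.18, 0.004]
ft_force: [-0.5, -1.5, -0.5]
finger_gap: 0.0873
finger_force: 0.0
```

Run:
```python
from h import *
s=r.state();im=cams.snapshot("wrist");np.save("w1.npy",np.r_[s['ee_pos'],s['orientation']]);cv2.imwrite("pics/w1.png",im[:,:,::-1])
cv2.imwrite("pics/w1b.png",cv2.resize(im[:,:,::-1],(800,600),interpolation=cv2.INTER_CUBIC));print(s['ee_pos'],s['orientation'],s['clock'])
```

```text
[0.5967547  0.11718583 0.23537272] [-3.1358755   0.18024285  0.00384939] 2.4
```

View pics/w1b.png

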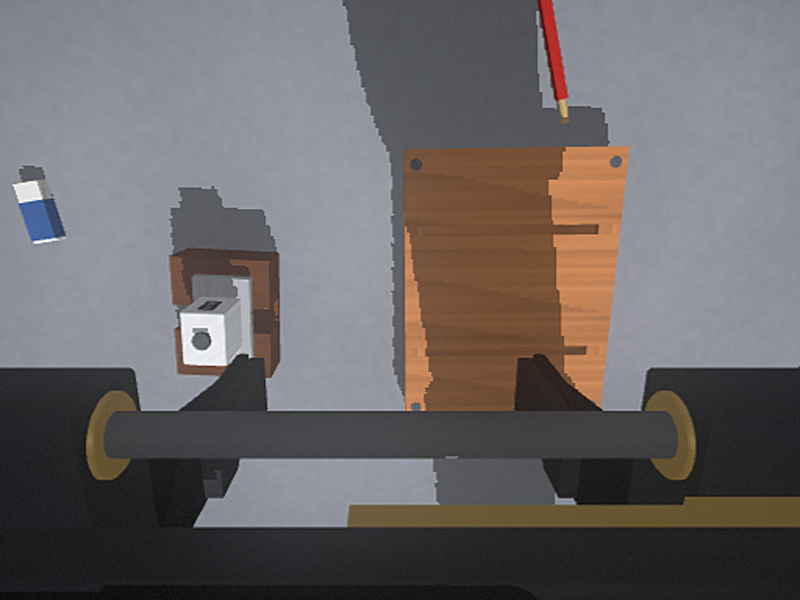

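Wrist view, 800 px scale: the disc is at (202,341). The far groove runs to (598,229) and the near groove to (586,350). The board's top edge corners are (405,149) and (629,147).

Run:
```python
from h import *
w=np.load("w1.npy");K,T,_=cam("wrist",dict(ee_pos=w[:3],orientation=w[3:]))
f=lambda L,z:ray(K,T,(np.array(L)+.5)/1.5625-.5,z)[:,:2].round(4)
print('top corners',f([(405,149),(629,147)],.03).tolist())
print('far',f([(560,229.5),(598,229)],.03).tolist(),'near',f([(430,352),(586,350)],.03).tolist())
print('screws',f([(415,164),(616,161),(416,408)],.03).tolist())
print('disc',f([(202,341)],.084))
# sub-pixel groove rows at lit part, cols
im=cv2.imread("pics/w1.png",0).astype(int)
for c in(362,370,378): print(c,im[140:155,c].tolist(),im[217:232,c-2].tolist())
# top cam screws & grooves
K,T,_=cam("top");f=lambda L,z:ray(K,T,np.array(L)/5+[139.6,159.6],z)[:,:2].round(4)
print('top screws',f([(430,62),(698,92),(386,425),(658,455)],.03).tolist())
```

```text
top corners [[0.6771, 0.099], [0.6614, -0.0494]]
far [[0.6115, -0.0025], [0.6089, -0.0288]] near [[0.5311, 0.0959], [0.5194, -0.0197]]
screws [[0.6668, 0.0933], [0.6533, -0.0409], [0.4863, 0.1109]]
disc [[0.5762 0.2394]]
362 [145, 153, 152, 148, 70, 81, 79, 82, 78, 78, 138, 153, 149, 150, 149] [77, 79, 80, 81, 82, 86, 84, 80, 79, 77, 81, 81, 79, 80, 77]
370 [145, 150, 150, 135, 77, 86, 86, 87, 86, 75, 160, 151, 148, 150, 150] [138, 140, 145, 151, 115, 79, 82, 82, 79, 73, 134, 150, 148, 145, 141]
378 [142, 147, 148, 111, 82, 88, 85, 90, 83, 75, 161, 152, 148, 152, 152] [138, 140, 144, 151, 144, 139, 145, 144, 143, 147, 144, 144, 145, 147, 139]
top screws [[0.6664, 0.0926], [0.6528, -0.0404], [0.4874, 0.1107], [0.4742, -0.0218]]
```

Run:
```python
from h import *
rel([.5763,.2396,.063],np.radians(-8))
```

```text
d [-0.0344 -0.1208  0.1727] rot [0.0009 0.0016 0.0227] q7 -2.09 tcp [0.5967 0.1157 0.2357] clk 2.45
```

tcp_steps:
  motion: [-0.0115, -0.040, 0, 0, 0, 0, 0.087, -0.0115, -0.040, 0, 0, 0, 0, 0.087, -0.0114, -0.0408, 0, 0, 0, 0, 0.087, 0, 0, 0.04, 0.001, 0.0016, 0.0227, 0.087, 0, 0, 0.04, 0, 0, 0, 0.087, 0, 0, 0.02, 0, 0, 0, 0.087, 0, 0, 0, 0, 0, 0, 0.087]

```text
clock: 3.15
ee_pos: [0.5753, 0.2366, 0.1333]
orientation: [3.13, -0.223, -0.005]
ft_force: [-0.0, 0.2, -0.1]
finger_gap: 0.087
finger_force: 0.0
```

Run:
```python
from h import *
rel([.5763,.2396,.063],np.radians(-8))
s=r.state();im=cams.snapshot("wrist");print(s['ee_pos'],s['orientation'])
cv2.imwrite("pics/w2.png",cv2.resize(im[:,:,::-1],(800,600),interpolation=cv2.INTER_CUBIC))
```

```text
d [ 0.0008 -0.0034  0.0702] rot [ 0.0038  0.0032 -0.0025] q7 -2.38 tcp [0.5753 0.2366 0.1333] clk 3.15
[0.57530397 0.23662147 0.13325821] [ 3.13009326 -0.22288657 -0.00546166]
```

View pics/w2.png

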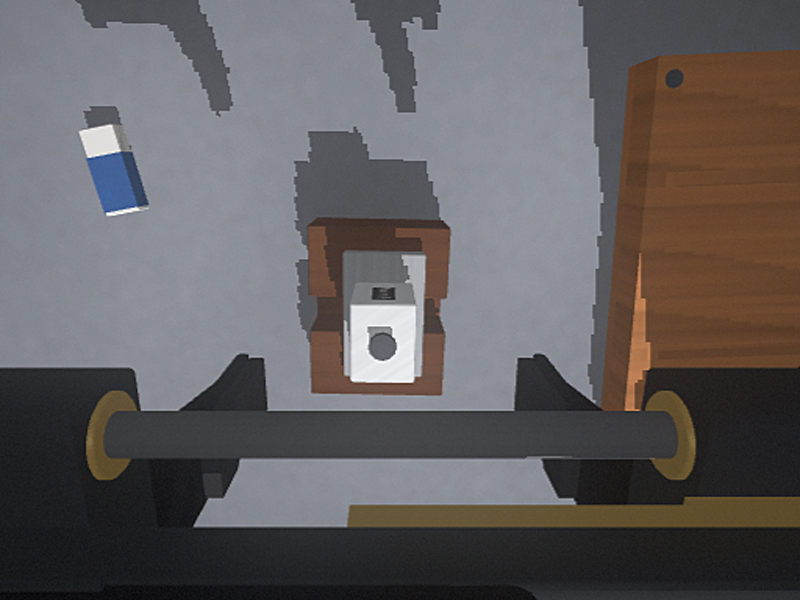

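The gauge sits square to the jaws. The disc is at (382,347) and the block top spans (350,306) to (414,381).

Run:
```python
from h import *
w=dict(ee_pos=[0.57530397,0.23662147,0.13325821],orientation=[3.13009326,-0.22288657,-0.00546166])
K,T,_=cam("wrist",w)
f=lambda L,z:ray(K,T,(np.array(L)+.5)/1.5625-.5,z)[:,:2].round(4)
c=f([(350,306),(416,304),(414,381),(351,382)],.08);d=f([(382,347)],.084)[0];print(c.tolist(),c.mean(0),d)
v=(c[0]+c[1]-c[2]-c[3])/2;print('yaw',np.degrees(np.arctan2(v[1],v[0])))
rel([*d,.063],np.radians(-8.3))
```

```text
[[0.5946, 0.2513], [0.5915, 0.2242], [0.5573, 0.2294], [0.5607, 0.2565]] [0.576025 0.24035 ] [0.5763 0.2406]
yaw -8.682928892892884
d [-0.0008 -0.0029  0.0727] rot [ 0.0015 -0.      0.0028] q7 -2.38 tcp [0.5767 0.2378 0.1357] clk 3.2
```

tcp_steps:
  motion: [-0.0008, -0.0027, 0.036, 0, 0, 0.007, 0.087, 0, 0, 0.026, 0, 0, 0, 0.087, 0, 0, 0.0085, 0, 0, 0, 0.087, 0, 0, 0, 0, 0, 0, 0.087, 0, 0, 0, 0, 0, 0, 0.087, 0, 0, 0, 0, 0, 0, 0.087]
  grip_n: 25

```text
clock: 3.8
ee_pos: [0.5783, 0.2434, 0.0682]
orientation: [-3.131, 0.231, -0.008]
ft_force: [0.7, -0.2, -1.5]
finger_gap: 0.087
finger_force: 0.0
```

Run:
```python
from h import *
rel([.5762,.2404,.063],np.radians(-8.7))
```

```text
d [-0.0017  0.0033  0.0052] rot [-0.0025 -0.0047  0.0045] q7 -2.43 tcp [0.5783 0.2434 0.0682] clk 3.8
```

tcp_steps:
  motion: [-0.0015, 0.003, 0.005, 0, 0, 0, 0.087, 0, 0, 0, 0, 0, 0, 0.087, 0, 0, 0, 0, 0, 0, 0.087]

```text
clock: 4.1
ee_pos: [0.575, 0.2399, 0.0611]
orientation: [-3.133, 0.231, -0.003]
ft_force: [-0.6, -0.2, -0.4]
finger_gap: 0.0872
finger_force: 0.0
```

tcp_steps:
  motion: [0, 0, 0, 0, 0, 0, 0.087]

```text
clock: 4.2
ee_pos: [0.5751, 0.2403, 0.0611]
orientation: [-3.132, 0.23, -0.003]
ft_force: [-0.9, -0.1, 0.1]
finger_gap: 0.0868
finger_force: 0.0
```

Run:
```python
from h import *
rel([.5762,.2404,.063],np.radians(-8.7))
```

```text
d [ 0.0011 -0.0003 -0.0019] rot [-0.001  -0.0017  0.005 ] q7 -2.43 tcp [0.5751 0.2403 0.0611] clk 4.2
```

tcp_steps:
  motion: [0.001, 0, -0.002, 0, 0, 0.003, 0.06, 0, 0, 0, 0, 0, 0, 0.035, 0, 0, 0, 0, 0, 0, 0.02, 0, 0, 0, 0, 0, 0, 0.02, 0, 0, 0, 0, 0, 0, 0.02, 0, 0, 0, 0, 0, 0, 0.02, 0, 0, 0, 0, 0, 0, 0.02, 0, 0, 0, 0, 0, 0, 0.02]
  grip_n: 30

```text
clock: 5.0
ee_pos: [0.576, 0.2401, 0.063]
orientation: [-3.132, 0.235, -0.003]
ft_force: [0.2, 0.3, 0.2]
finger_gap: 0.0311
finger_force: 0.0
```

tcp_steps:
  motion: [0, 0, 0, 0, 0, 0, 0.02, 0, 0, 0, 0, 0, 0, 0.02]

```text
clock: 5.2
ee_pos: [0.576, 0.24, 0.063]
orientation: [-3.132, 0.235, -0.003]
ft_force: [-0.4, 0.5, -0.5]
finger_gap: 0.0281
finger_force: 30.0
```

Run:
```python
from h import *
rel([.5762,.2404,.063],np.radians(-8.7)); print(r.state()['ft_force'])
```

```text
d [ 0.0001 -0.0004  0.    ] rot [-0.0009 -0.0016  0.002 ] q7 -2.43 tcp [0.576 0.24  0.063] clk 5.2
[-0.35768542  0.54628895 -0.50375505]
```

tcp_steps:
  motion: [0, 0, -0.02, 0, 0, 0, 0.02, 0, 0, -0.03, 0, 0, 0, 0.02, 0, 0, -0.015, 0, 0, 0, 0.02, 0, 0, 0, 0, 0, 0, 0.02]

```text
clock: 5.6
ee_pos: [0.5771, 0.2408, 0.1299]
orientation: [-3.13, 0.235, -0.008]
ft_force: [0.2, 0.9, -4.2]
finger_gap: 0.0277
finger_force: 30.0
```

Run:
```python
from h import *
rel([.5253,.0396,.125],np.radians(-5.9))
```

```text
d [-0.0212  0.2067  0.0043] rot [-0.0027 -0.0051 -0.0469] q7 -2.39 tcp [0.5771 0.2408 0.1299] clk 5.6
```

tcp_steps:
  motion: [-0.002, 0.02, 0, 0, 0, 0, 0.02, -0.004, 0.035, 0, 0, 0, 0, 0.02, -0.004, 0.04, 0, 0, 0, 0, 0.02, -0.004, 0.04, 0, 0, 0, 0, 0.02, -0.004, 0.035, 0, 0, 0, 0, 0.02, -0.002, 0.026, 0, 0, 0, 0, 0.02, -0.001, 0.0107, 0, 0, 0, -0.047, 0.02, 0, 0, 0, 0, 0, 0, 0.02]

```text
clock: 6.4
ee_pos: [0.5229, 0.0359, 0.1261]
orientation: [3.136, -0.168, -0.002]
ft_force: [-0.3, 0.8, -4.8]
finger_gap: 0.0276
finger_force: 30.0
```

tcp_steps:
  motion: [0, 0, 0, 0, 0, 0, 0.02, 0, 0, 0, 0, 0, 0, 0.02, 0, 0, 0, 0, 0, 0, 0.02]

```text
clock: 6.7
ee_pos: [0.5243, 0.0403, 0.1276]
orientation: [-3.136, 0.159, -0.002]
ft_force: [-0.4, -0.3, -3.3]
finger_gap: 0.0278
finger_force: 30.0
```

Run:
```python
from h import *
rel([.5253,.0396,.125],np.radians(-5.9))
s=r.state();im=cams.snapshot("wrist");print(s['ee_pos'],s['orientation'],s['ft_force'])
np.save("w3.npy",np.r_[s['ee_pos'],s['orientation']])
cv2.imwrite("pics/w3.png",cv2.resize(im[:,:,::-1],(800,600),interpolation=cv2.INTER_CUBIC))
```

```text
d [0.0011 0.0006 0.0026] rot [-0.0016 -0.0013  0.0019] q7 -1.93 tcp [0.5243 0.0403 0.1276] clk 6.7
[0.52427061 0.04025901 0.12757375] [-3.13607209e+00  1.58670098e-01 -2.24312073e-03] [-0.36720159 -0.29161775 -3.27109778]
```

View pics/w3.png

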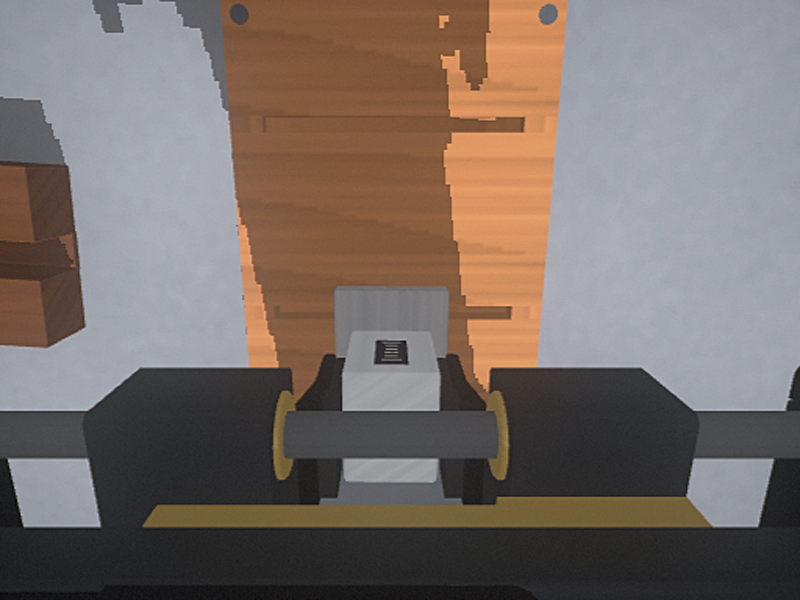

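The gauge is held above the board and parallel to it. The near groove is at row 312, ending at (511,312), and the far groove is at row 124.5, ending at (524,124). The block's front top edge is at row 331 and the base's front edge at row 287.

Run:
```python
from h import *
w=np.load("w3.npy");K,T,_=cam("wrist",dict(ee_pos=w[:3],orientation=w[3:]))
f=lambda L,z:ray(K,T,(np.array(L)+.5)/1.5625-.5,z)[:,:2]
Rb=np.array([[np.cos(-.103),-np.sin(-.103)],[np.sin(-.103),np.cos(-.103)]])
g=lambda L,z:((f(L,z)-w[:2])@Rb).round(4).tolist() # board axes, rel. to TCP
print('near',g([(480,312.5),(511,312.5)],.03),'far',g([(300,124.5),(524,124.5)],.03))
print('block edge (18)',g([(343,331),(436,331)],w[2]+.017),'base edge(32)',g([(335,287),(448,287)],w[2]-.021))
print('top corners',f([(239,14),(548,14)],.03).tolist())
```

```text
near [[0.0012, -0.0445], [0.0013, -0.0602]] far [[0.091, 0.0426], [0.0912, -0.0601]]
block edge (18) [[0.0302, 0.0137], [0.0302, -0.0117]] base edge(32) [[0.0332, 0.0199], [0.0333, -0.019]]
top corners [[0.6667139518326418, 0.09287398162551133], [0.6531901979436683, -0.04061155761850123]]
```

Run:
```python
from h import *
w=np.load("w3.npy");K,T,_=cam("wrist",dict(ee_pos=w[:3],orientation=w[3:]))
f=lambda L,z:ray(K,T,(np.array(L)+.5)/1.5625-.5,z)[:,:2]
Rb=np.array([[np.cos(-.103),-np.sin(-.103)],[np.sin(-.103),np.cos(-.103)]])
g=lambda L,z:((f(L,z)-w[:2])@Rb).round(4).tolist()
im=cv2.imread("pics/w3.png",0).astype(int)
print('col391',[(i,v) for i,v in enumerate(im[:400,360].tolist()) if 275<i<292 or 322<i<385])
print('bottom',g([(360,331)],w[2]-.021),'top',g([(360,373),(360,371)],w[2]+.017),'base',g([(360,287)],w[2]-.021))
```

```text
col391 [(276, 98), (277, 101), (278, 100), (279, 100), (280, 99), (281, 95), (282, 92), (283, 90), (284, 87), (285, 94), (286, 110), (287, 112), (288, 107), (289, 106), (290, 111), (291, 118), (323, 118), (324, 119), (325, 119), (326, 119), (327, 119), (328, 117), (329, 119), (330, 126), (331, 140), (332, 147), (333, 145), (334, 145), (335, 143), (336, 141), (337, 141), (338, 142), (339, 142), (340, 143), (341, 143), (342, 142), (343, 141), (344, 142), (345, 141), (346, 139), (347, 139), (348, 142), (349, 143), (350, 139), (351, 139), (352, 141), (353, 141), (354, 141), (355, 142), (356, 141), (357, 139), (358, 138), (359, 139), (360, 141), (361, 140), (362, 139), (363, 138), (364, 138), (365, 139), (366, 139), (367, 139), (368, 139), (369, 140), (370, 140), (371, 143), (372, 148), (373, 152), (374, 155), (375, 157), (376, 158), (377, 158), (378, 158), (379, 158), (380, 159), (381, 160), (382, 160), (383, 160), (384, 160)]
bottom [[0.0172, 0.0115]] top [[0.0178, 0.0093], [0.0184, 0.0093]] base [[0.0332, 0.0113]]
```

tcp_steps:
  motion: [0.0011, 0.0005, 0.02, -0.0016, -0.0013, 0, 0.02, 0, 0, 0.02, 0, 0, 0, 0.02, 0, 0, 0.004, 0, 0, 0, 0.02, 0, 0, 0, 0, 0, 0, 0.02, 0, 0, 0, 0, 0, 0, 0.02, 0, 0, 0, 0, 0, 0, 0.02, 0, 0, 0, 0, 0, 0, 0.02]

```text
clock: 7.45
ee_pos: [0.5261, 0.0382, 0.0847]
orientation: [3.137, -0.162, 0.003]
ft_force: [0.4, -0.0, -4.0]
finger_gap: 0.0279
finger_force: 30.0
```

Run:
```python
from h import *
rel([.5253,.0396,.074],np.radians(-5.9)); print(r.state()['ft_force'])
```

```text
d [-0.0009 -0.0013  0.0107] rot [ 0.0008 -0.002   0.    ] q7 -1.97 tcp [0.5261 0.0382 0.0847] clk 7.45
[ 0.42741573 -0.04281789 -4.03096876]
```

tcp_steps:
  motion: [-0.0009, 0, 0, 0, 0, 0, 0.02, 0, 0, 0, 0, 0, 0, 0.02, 0, 0, 0.006, 0, 0, 0, 0.02, 0, 0, 0.0045, 0, 0, 0, 0.02, 0, 0, 0, 0, 0, 0, 0.02, 0, 0, 0, 0, 0, 0, 0.02, 0, 0, 0, 0, 0, 0, 0.02]

```text
clock: 8.15
ee_pos: [0.5244, 0.0383, 0.0733]
orientation: [3.137, -0.162, 0.0]
ft_force: [-0.2, 0.6, -4.7]
finger_gap: 0.0277
finger_force: 30.0
```

Run:
```python
from h import *
rel([.5251,.0382,.059],np.radians(-5.9)); print(r.state()['ft_force'])
```

```text
d [0.0007 0.     0.0143] rot [ 0.0006 -0.0001  0.0001] q7 -1.97 tcp [0.5244 0.0383 0.0733] clk 8.15
[-0.19820202  0.55204227 -4.68788324]
```

tcp_steps:
  motion: [0.0006, 0, 0.005, 0, 0, 0, 0.02, 0, 0, 0.005, 0, 0, 0, 0.02, 0, 0, 0, 0, 0, 0, 0.02, 0, 0, 0, 0, 0, 0, 0.02]

```text
clock: 8.55
ee_pos: [0.5254, 0.0382, 0.0633]
orientation: [3.137, -0.162, 0.001]
ft_force: [1.2, 0.5, -2.9]
finger_gap: 0.0276
finger_force: 30.0
```

tcp_steps:
  motion: [0, 0, 0.003, 0, 0, 0, 0.02, 0, 0, 0, 0, 0, 0, 0.02, 0, 0, 0, 0, 0, 0, 0.02]

```text
clock: 8.85
ee_pos: [0.5254, 0.0382, 0.0604]
orientation: [3.137, -0.161, 0.001]
ft_force: [0.8, 0.2, -2.2]
finger_gap: 0.0279
finger_force: 30.0
```

tcp_steps:
  motion: [0, 0, 0.002, 0, 0, 0, 0.02, 0, 0, 0, 0, 0, 0, 0.02, 0, 0, 0, 0, 0, 0, 0.02]

```text
clock: 9.15
ee_pos: [0.5255, 0.0382, 0.0589]
orientation: [3.136, -0.162, 0.002]
ft_force: [-0.7, -0.7, 6.0]
finger_gap: 0.0275
finger_force: 30.0
```

tcp_steps:
  motion: [0, 0, 0.001, 0, 0, 0, 0.02, 0, 0, 0, 0, 0, 0, 0.02, 0, 0, 0, 0, 0, 0, 0.02, 0, 0, 0, 0, 0, 0, 0.02, 0, 0, 0, 0, 0, 0, 0.02, 0, 0, 0, 0, 0, 0, 0.02, 0, 0, 0, 0, 0, 0, 0.02]

```text
clock: 9.85
ee_pos: [0.5255, 0.0382, 0.0589]
orientation: [3.136, -0.162, 0.001]
ft_force: [-4.3, -0.8, 13.9]
finger_gap: 0.0279
finger_force: 30.0
```

Run:
```python
from h import *
s=r.state();im=cams.snapshot("wrist");print(s['ee_pos'],s['ft_force'])
sc=cams.snapshot("scene")
np.save("w4.npy",np.r_[s['ee_pos'],s['orientation']])
K,T,_=cam("scene");
q=T[:3,:3].T@(np.array([.5253,.038,.08])-T[:3,3]);u,v=(K@(q*[1,-1,-1]))[:2]/-q[2];u,v=int(u),int(v);print(u,v)
a=cv2.resize(im[200:310,190:310,::-1],None,fx=3.3,fy=3.3,interpolation=cv2.INTER_CUBIC)
b=cv2.resize(sc[v-45:v+45,u-50:u+50,::-1],(400,363),interpolation=cv2.INTER_CUBIC)
cv2.imwrite("pics/g1.png",np.hstack([a[:363],b]))
cv2.imwrite("pics/w4.png",im[:,:,::-1]);cv2.imwrite("pics/s4.png",sc[:,:,::-1])
```

```text
[0.52549568 0.03819369 0.05888172] [-4.34003207 -0.82000334 13.91194124]
255 149
```

View pics/g1.png

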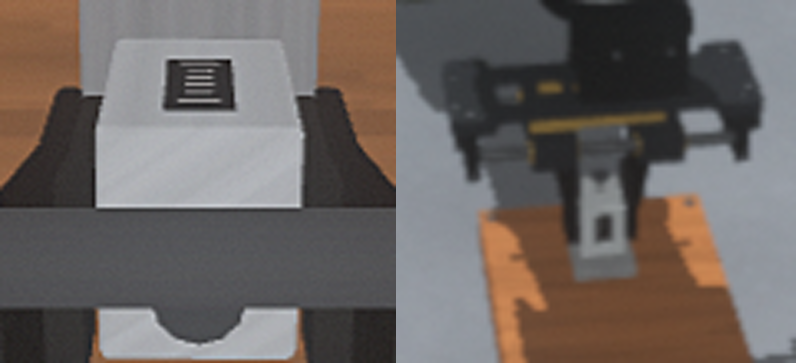

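The gauge is flat at about 19 N of push. The disc's rear edge shows at raw wrist row 303.6. I'll turn that into a disc height.

Add to h.py:
```python
def diskrow(w):
    K,T,_=cam("wrist",dict(ee_pos=w[:3],orientation=w[3:]));Rt=R.from_rotvec(w[3:])
    for p in(.008,.010,.014,.016):
        for z in(.050,.047):
            P=np.array([w[:3]+Rt.apply([-.006,0,.029-z-p]),w[:3]+Rt.apply([0,.006,.029-z-p])])
            q=(P-T[:3,3])@T[:3,:3]; uv=(K@(q*[1,-1,-1]).T).T; uv=uv[:,:2]/uv[:,2:]
            print(p,z,'rear edge row',uv[0,1].round(1),'half width px',abs(uv[1,0]-uv[0,0]).round(1))
```

Run:
```python
from h import *
diskrow(np.load("w4.npy"))
im=cv2.imread("pics/w4.png",0);print(im[290:312,250].tolist())
```

```text
0.008 0.05 rear edge row 302.2 half width px 14.4
0.008 0.047 rear edge row 298.1 half width px 14.1
0.01 0.05 rear edge row 305.1 half width px 14.6
0.01 0.047 rear edge row 300.8 half width px 14.3
0.014 0.05 rear edge row 311.0 half width px 15.1
0.014 0.047 rear edge row 306.5 half width px 14.7
0.016 0.05 rear edge row 314.1 half width px 15.3
0.016 0.047 rear edge row 309.5 half width px 14.9
[83, 82, 82, 80, 77, 78, 78, 77, 81, 78, 77, 77, 76, 67, 127, 177, 168, 171, 173, 95, 107, 110]
```

The edge at row 303.8 corresponds to the probe being in about 9 mm, so the near groove is the deep one (~13 mm). Next is the far groove.

tcp_steps:
  motion: [0, 0, -0.01, 0, 0, 0, 0.02, 0, 0, -0.015, 0, 0, 0, 0.02, 0, 0, -0.015, 0, 0, 0, 0.02, 0.02, 0, 0, 0, 0, 0, 0.02, 0.035, 0, 0, 0, 0, 0, 0.02, 0.025, 0, 0, 0, 0, 0, 0.02, 0.0095, 0, 0, 0, 0, 0, 0.02, 0, 0, 0, 0, 0, 0, 0.02]

```text
clock: 10.75
ee_pos: [0.6144, 0.0289, 0.0973]
orientation: [-3.137, 0.163, 0.001]
ft_force: [-0.4, 0.8, -4.9]
finger_gap: 0.028
finger_force: 30.0
```

tcp_steps:
  motion: [0, 0, 0, 0, 0, 0, 0.02, 0, 0, 0, 0, 0, 0, 0.02, 0, 0, 0, 0, 0, 0, 0.02]

```text
clock: 11.05
ee_pos: [0.6131, 0.0292, 0.0974]
orientation: [3.136, -0.161, -0.0]
ft_force: [0.4, -1.2, -3.9]
finger_gap: 0.0274
finger_force: 30.0
```

Run:
```python
from h import *
rel([.6148,.0295,.085],np.radians(-5.9)); print(r.state()['ft_force'])
```

```text
d [ 0.0016 -0.0005  0.0124] rot [0.0014 0.0002 0.0007] q7 -1.99 tcp [0.6131 0.0292 0.0974] clk 11.05
[ 0.37220453 -1.2016574  -3.92072072]
```

tcp_steps:
  motion: [0.0016, 0, 0.012, 0, 0, 0, 0.02, 0, 0, 0, 0, 0, 0, 0.02, 0, 0, 0, 0, 0, 0, 0.02, 0, 0, 0, 0, 0, 0, 0.02]

```text
clock: 11.45
ee_pos: [0.6156, 0.029, 0.0852]
orientation: [3.137, -0.161, 0.0]
ft_force: [-0.7, 0.6, -4.9]
finger_gap: 0.0276
finger_force: 30.0
```

Run:
```python
from h import *
rel([.6148,.0295,.076],np.radians(-5.9)); print(r.state()['ft_force'])
```

```text
d [-0.0009 -0.0005  0.0092] rot [ 0.0006 -0.0001  0.0002] q7 -2.0 tcp [0.6156 0.029  0.0852] clk 11.45
[-0.74523596  0.63847064 -4.89471304]
```

tcp_steps:
  motion: [-0.0007, 0, 0, 0, 0, 0, 0.02, 0, 0, 0, 0, 0, 0, 0.02, 0, 0, 0.009, 0, 0, 0, 0.02, 0, 0, 0, 0, 0, 0, 0.02, 0, 0, 0, 0, 0, 0, 0.02]

```text
clock: 11.95
ee_pos: [0.6145, 0.0288, 0.0757]
orientation: [3.137, -0.161, -0.001]
ft_force: [0.2, -0.3, -5.0]
finger_gap: 0.0277
finger_force: 30.0
```

tcp_steps:
  motion: [0, 0, 0, 0, 0, 0, 0.02]

```text
clock: 12.05
ee_pos: [0.615, 0.0289, 0.0763]
orientation: [3.137, -0.161, 0.0]
ft_force: [0.9, -0.9, -3.5]
finger_gap: 0.0277
finger_force: 30.0
```

The probe tip is about 5 mm below the surface with no contact force, so it is in the groove.

tcp_steps:
  motion: [0, 0, 0.006, 0, 0, 0, 0.02, 0, 0, 0, 0, 0, 0, 0.02, 0, 0, 0, 0, 0, 0, 0.02]

```text
clock: 12.35
ee_pos: [0.6154, 0.029, 0.0705]
orientation: [3.137, -0.161, 0.002]
ft_force: [0.3, 0.2, -2.8]
finger_gap: 0.0278
finger_force: 30.0
```

tcp_steps:
  motion: [0, 0, 0.006, 0, 0, 0, 0.02, 0, 0, 0.003, 0, 0, 0, 0.02, 0, 0, 0, 0, 0, 0, 0.02, 0, 0, 0, 0, 0, 0, 0.02]

```text
clock: 12.75
ee_pos: [0.6152, 0.029, 0.0612]
orientation: [3.137, -0.161, 0.001]
ft_force: [1.0, 0.8, -2.0]
finger_gap: 0.0279
finger_force: 30.0
```

tcp_steps:
  motion: [0, 0, 0.003, 0, 0, 0, 0.02, 0, 0, 0, 0, 0, 0, 0.02, 0, 0, 0, 0, 0, 0, 0.02, 0, 0, 0, 0, 0, 0, 0.02]

```text
clock: 13.15
ee_pos: [0.6153, 0.0289, 0.0589]
orientation: [3.137, -0.162, 0.001]
ft_force: [0.1, -0.7, 5.8]
finger_gap: 0.0278
finger_force: 30.0
```

tcp_steps:
  motion: [0, 0, 0.001, 0, 0, 0, 0.02, 0, 0, 0, 0, 0, 0, 0.02, 0, 0, 0, 0, 0, 0, 0.02, 0, 0, 0, 0, 0, 0, 0.02, 0, 0, 0, 0, 0, 0, 0.02, 0, 0, 0, 0, 0, 0, 0.02, 0, 0, 0, 0, 0, 0, 0.02]

```text
clock: 13.85
ee_pos: [0.6153, 0.029, 0.0589]
orientation: [3.136, -0.162, 0.002]
ft_force: [-3.8, -0.4, 11.5]
finger_gap: 0.0279
finger_force: 30.0
```

Run:
```python
from h import *
s=r.state();im=cams.snapshot("wrist");w=np.r_[s['ee_pos'],s['orientation']];print(w)
cv2.imwrite("pics/w5.png",im[:,:,::-1]);g=cv2.imread("pics/w5.png",0);
for c in(240,250,260):print(g[290:320,c].tolist())
a=cv2.resize(im[200:330,190:310,::-1],None,fx=3.3,fy=3.3,interpolation=cv2.INTER_CUBIC);cv2.imwrite("pics/g2.png",a)
```

```text
[ 6.15309786e-01  2.89528347e-02  5.88900477e-02  3.13604583e+00
 -1.61547554e-01  1.53843333e-03]
[81, 84, 79, 75, 76, 75, 76, 78, 75, 75, 78, 76, 75, 75, 74, 73, 74, 146, 186, 92, 101, 105, 102, 102, 104, 101, 103, 101, 101, 100]
[82, 84, 80, 75, 78, 78, 75, 77, 77, 77, 79, 72, 76, 75, 76, 78, 76, 77, 77, 73, 71, 88, 105, 101, 99, 100, 101, 103, 102, 101]
[81, 82, 81, 76, 77, 78, 75, 78, 77, 76, 76, 78, 77, 75, 74, 69, 65, 180, 188, 91, 98, 99, 102, 102, 97, 99, 100, 100, 101, 102]
```

View pics/g2.png

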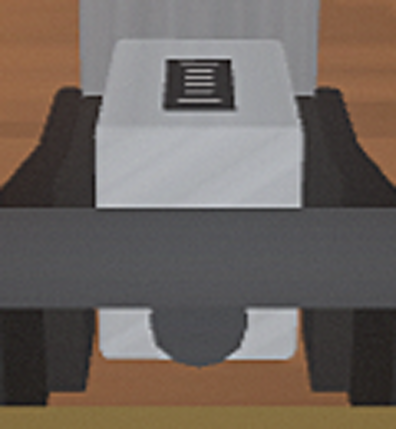

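The disc edge is now at row 311 against 303.8 before, so the probe is in about 14 mm. The far groove is the shallow one, and I'll release the gauge here.

tcp_steps:
  motion: [0, 0, 0, 0, 0, 0, 0.03, 0, 0, 0, 0, 0, 0, 0.04, 0, 0, 0, 0, 0, 0, 0.087, 0, 0, 0, 0, 0, 0, 0.087, 0, 0, 0, 0, 0, 0, 0.087, 0, 0, 0, 0, 0, 0, 0.087, 0, 0, 0, 0, 0, 0, 0.087, 0, 0, 0, 0, 0, 0, 0.087]

```text
clock: 14.7
ee_pos: [0.615, 0.0289, 0.0573]
orientation: [3.137, -0.162, 0.0]
ft_force: [0.4, 0.5, -0.3]
finger_gap: 0.0782
finger_force: 0.0
```

tcp_steps:
  motion: [0, 0, -0.01, 0, 0, 0, 0.087, 0, 0, -0.03, 0, 0, 0, 0.087, 0, 0, -0.04, 0, 0, 0, 0.087, 0, 0, -0.04, 0, 0, 0, 0.087, -0.02, 0, -0.03, 0, 0, 0, 0.087, 0, 0, 0, 0, 0, 0, 0.087, 0, 0, 0, 0, 0, 0, 0.087, 0, 0, 0, 0, 0, 0, 0.087]

```text
clock: 15.5
ee_pos: [0.5947, 0.0306, 0.2064]
orientation: [3.136, -0.162, -0.002]
ft_force: [-0.1, -0.5, -0.6]
finger_gap: 0.0875
finger_force: 0.0
```

Run:
```python
from h import *
s=r.state();im=cams.snapshot("wrist");np.save("w6.npy",np.r_[s['ee_pos'],s['orientation']]);print(s['ee_pos'],s['orientation'])
cv2.imwrite("pics/w6.png",cv2.resize(im[:,:,::-1],(800,600),interpolation=cv2.INTER_CUBIC))
```

```text
[0.59466421 0.03064455 0.20638681] [ 3.13630966e+00 -1.61953308e-01 -1.69576669e-03]
```

View pics/w6.png

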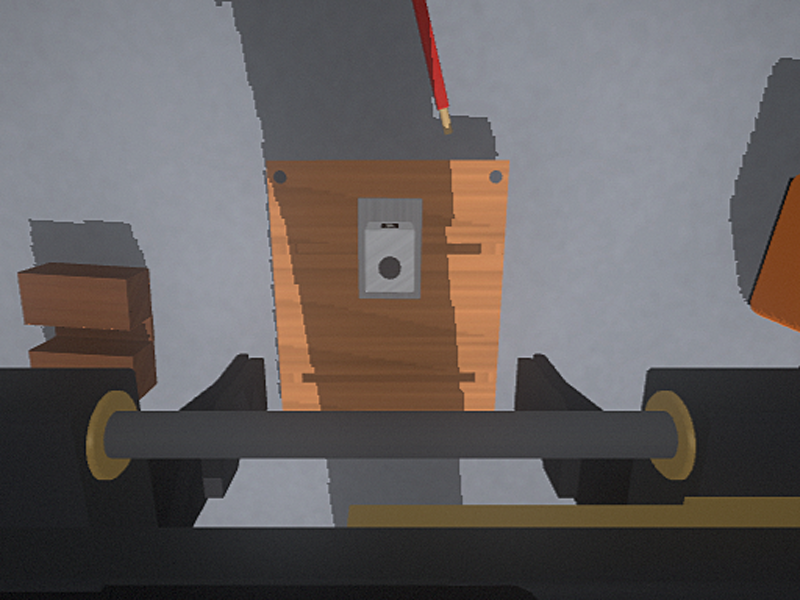

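The gauge stands square on the far groove. Its base spans rows 198 to 298, centred on the groove at row 248, and the pencil and board are undisturbed.

```bash
python3 -c "
from station import r, cams, ticket
print(ticket.close_job())"
```

```text
the job is handed in; nothing more can be done
None
```

The job is handed in, with no verdict returned: the near groove gauged about 13 mm deep and the far one about 8 mm, so the gauge was left released, flat and upright in the far (shallower) groove.

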